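Seat a board terminal, then hold the loupe in focus over it

ROBOT

A 6-joint arm with a two-finger parallel gripper is mounted at the origin on the work surface. World frame = base frame: x ahead of the robot, y to its left, z up, the work surface at z = 0. Lengths are in m, angles in rad, forces in N, time in s.
With the tool pointing down it reaches from about 0.325 to 0.9 m from the base axis. Payload 6.1 kg.
Tool frame: the origin (TCP) lies between the finger pads; the fingertips stand 17 mm ahead of it and the grasp point (between the pads) lies 2 mm behind it; z points along the fingers, y is the line along which they close (so a half turn about z gives the same grasp; the last joint's range is limited). The gripper opens to 85 mm and grips with 20 to 120 N. Pads are 22 mm wide; open, the fingers measure 114 mm over their backs; the gripper's body (76 mm by 85 mm) begins 54 mm behind the grasp point. The pads swing forward as they close: fully open they stand 13 mm farther back than shut.
Start: joints at [-1.266, 0.22, 1.526, -0, 1.395, -0.126], TCP at [0.261, -0.568, 0.248] pointing down, gripper open.
Joint ranges: [-2.98, 2.98], [-0.91, 2.08], [0.09, 2.57], [-1.24, 4.39], [0.2, 2.65], [-2.68, 2.68]. Speed limits (rad/s): [2.57, 2.57, 3.01, 3.14, 3.14, 3.14].

INTERFACE

Orientations are given as [roll, pitch, yaw] about the fixed x, y, z axes, in that order (R = Rz(yaw) Ry(pitch) Rx(roll)).
In Python, from workcell import robot gives the robot as it stands. The module is installed in compiled form; this text tells all that it offers. Calls block until the motion is done:
- robot.goto(position, orientation): joint-space move of the TCP to a pose.
- robot.move_straight(position, attitude=None, velocity=0.15, stop_force=None): straight line of the TCP; attitude=None keeps the orientation; velocity is the mean speed in m/s. With stop_force (N) it stops when the force on the tool has changed by that much, and returns True; else False.
- robot.move_joints(angles): joint-space move.
- robot.gripper_to(opening): finger opening in m; the grip force is fixed at half the most; returns when the fingers have stopped.
- robot.wait(seconds).
- robot.solve_ik(position, orientation): joint angles nearest the present ones, or None.
- robot.read_state(): the state.
- robot.get_image(name): name is "side" or "top" or "wrist"; returns (picture, depth): 420x560x3 uint8, red, green, blue; 420x560 float32, m along the optical axis (not along the pixel's ray), 0 where there is no reading.
- robot.get_calibration(name): a dict with "fx", "fy", "cx", "cy" (pixels), "dist" ([k1, k2, p1, p2, k3] as OpenCV has them; the pictures are not rectified), "view" (4x4, takes a point from world to camera coordinates). Camera axes: x right, y down, z forward; pixel columns grow to the right and rows downward; lengths in m; the calibration is good to about 2 mm. A picture is of the moment at which its call begins: read the wrist's pose just before it. get_calibration takes no time and is no camera call; for the wrist camera it gives the pose at the moment of the call.
A pose or a line that the arm cannot do raises robot.MotionError and nothing moves.
- robot.sign_off(): hands the job in; it is judged then, once.
The state is a dict: "clock": time; "joints": joint angles; "joint_velocities": joint speeds; "tau": joint torques, N m; "tcp_pos": TCP position; "tcp_rot": TCP orientation; "ft_force": force on the tool from outside, world axes, zero at the start; "torque": the same for the moment, N m; "grip_width": finger opening in m; "grasp_force": force on a finger pad.
Only numpy, scipy, OpenCV 4.12 (cv2) and the standard library are available. Lean on these libraries where they do the work, as an engineer would, in place of code of your own. Each camera call takes 0.05 s, during which the arm holds its last target. There are 200 camera calls.

TASK

Drive the raised brass terminal in the middle of the green circuit board fully home, touching it with nothing but the mallet, then set the mallet back on its black mat and let go of it. Then pick up the loupe and hold it level above the terminal, lens centred over it and at the height marked by the orange collar on the post, not touching anything but your gripper. Finish while still holding it there motionless, and leave the collar and everything else on the bench undisturbed.

Things in the scene. Friction and masses are not known exactly. Their poses are not given: they have to be found in the camera images.
- fixture: Fixed fixture: steel base 190 x 120 x 10 mm with a green board, top at 24 mm; its parts rise 8 mm at most (3 mm on the -x half). White socket, 22 mm across, top at 36 mm, in the middle. Origin: bench level under the terminal. A steel post, 10 mm across, top at 170 mm, stands 72 mm along its x, 35 mm along its y. Yaw varies 0.35 rad either way; at 0 its -x side faces the robot.
- terminal (a joint): Travel of the brass terminal, a sprung pin that slides straight down into the socket: 0 fully raised, 0.010 m fully home. It takes about 5 to 7 N to push down (friction 5 N, spring 100 N/m) and stays where it is left.
- terminal_top (a point): Centre of the flat top of the brass terminal's round head (16 mm across, 5 mm thick). 50 mm above the bench when raised, 40 mm when fully home.
- collar_mid (a point): Middle of the orange collar (26 mm across, 14 mm tall) on the steel post. Its height, 85 to 140 mm above the bench, is the focal height for the middle of the lens. A stiff slide (15 N) holds it; it is not to be shifted.
- mallet: Mallet, about 240 g, standing on the yellow lower face of its head (upright cylinder 32 mm across, 56 mm tall). Origin: centre of that face, which strikes; z up the head. The level wooden handle, 18 mm wide, 20 mm tall, runs along -x, 11 to 126 mm from the head's axis, its centre line 28 mm above the face. Centre of mass within 10 mm of the head's axis. Handle starts towards the robot.
- mallet_grip (a point): Point on the centre line of the mallet's handle 40 mm from the head's axis, a good place to grip across the handle's 18 mm width (18 mm below the handle is free when the mallet stands).
- mallet_mat: Black rubber mat for the mallet, 200 (x) x 130 (y) x 3 mm, fixed. Origin: centre of its underside. It lies left or right of the fixture. The mallet counts as put back when its head is on this mat.
- loupe: Loupe, about 130 g, lying flat: clear lens in a black rim 68 mm across, 14 mm thick; white handle 22 mm wide, 24 mm tall, along -x from 32 to 145 mm from the lens's centre, starting towards the robot. Origin: under the lens's centre at the level of the handle's underside (the rim's is 5 mm higher); z up, square to the lens.
- loupe_lens (a point): Middle of the lens, 12 mm above the loupe's origin.
- loupe_grip (a point): Point on the handle's centre line, 72 mm from the lens's centre towards the handle's end and 12 mm above its underside, near the loupe's centre of mass: the place to grip, across the 22 mm width.
- loupe_mat: Blue cloth-faced mat under the loupe, 200 x 130 x 3 mm, fixed. Origin: centre of its underside. On the other side of the fixture from the mallet's mat.
- tape: Bystander: yellow roll of tape lying flat, 90 mm across, 24 mm tall, near the back. Origin: centre of its underside.
- jar: Bystander: amber glass jar, 56 mm across, 75 mm tall, near the back. Origin: centre of its underside.
- screwdriver: Bystander: red-handled screwdriver lying on the left.
- remote: Bystander: black remote control, 150 x 45 x 20 mm, lying on the right. Origin: centre of its underside.
- cup: Bystander: black cup, 72 mm across, 100 mm tall, at the back on the right. Origin: centre of its underside.
Things that resemble listed ones, but are neither listed nor needed, are in the scene too. Leave any pink look-alike of the loupe alone. Of the things that look like the mallet, the larger one is meant.

How it is judged:
On the way, in this order (a step that is already met when the one before it is completed fails the run):
1. the terminal is driven fully home with the mallet in the gripper (value of joint terminal above 0.0085 m and contact force between the fingers and mallet above 0.5 N), for 0.1 s.
2. the mallet is back on its mat, let go and at rest (x of mallet in the frame of mallet_mat between -0.1 and 0.1 m and y of mallet in the frame of mallet_mat between -0.065 and 0.065 m and height (world z) of mallet below 0.04 m and height (world z) of mallet_grip below 0.06 m and linear speed of mallet below 0.03 m/s and contact force between the fingers and mallet below 0.1 N), for 0.2 s.
At the end, for the whole second after the job is handed in: Terminal at least 8.5 mm down. Mallet at rest on its mat, head within the outline, released. Loupe held by the fingers, touching nothing else: lens centre within 10 mm sideways of the terminal and 7 mm of the collar's height, tilt under 0.12 rad, slower than 20 mm/s and 0.1 rad/s (all of step 2 and value of joint terminal above 0.0085 m and horizontal distance between loupe_lens and terminal_top below 0.01 m and z of loupe_lens in the frame of collar_mid between -0.007 and 0.007 m and angle between loupe's own z axis and vertical below 0.12 rad and linear speed of loupe below 0.02 m/s and angular speed of loupe below 0.1 rad/s and contact force between the fingers and loupe above 1 N and contact force between loupe and fixture below 0.1 N and contact force between loupe and mallet below 0.1 N and contact force between loupe and tape below 0.1 N and contact force between loupe and jar below 0.1 N and contact force between loupe and screwdriver below 0.1 N and contact force between loupe and remote below 0.1 N and contact force between loupe and cup below 0.1 N); the arm keeps its last pose, push and grip.
It fails at once if the gripper or arm pushes on the terminal (contact force between any of the fingers, the arm and terminal above 1 N).
It fails at once if the loupe or a bystander pushes on the terminal (contact force between any of loupe, tape, jar, screwdriver, remote, cup and terminal above 1 N).
It fails at once if the collar is shifted by more than 4 mm (distance of collar_mid from where it was at the start of the episode above 0.004 m).
It fails at once if a bystander is shifted by more than 25 mm (distance of any of tape, jar, screwdriver, remote, cup from where it was at the start of the episode above 0.025 m).
It also fails if it takes over 67 s, if anything falls off the work surface, if the arm or the gripper's body presses on something with over 40 N, if the wrist force passes 120 N, or if a joint passes its speed limit or range.

## Working session

There is one attempt and no reset: what is moved stays moved. The work goes in short steps, each a Python script; the robot and the scene stay as the last script left them, time stands still between calls to the robot, and variables do not carry over. Pictures are saved under pics/ and viewed, at most 10 in all, crops included, and the job is handed in when it is done.

```bash
mkdir -p pics; cat > h.py <<'E'
import numpy as np, cv2
from workcell import robot
def snap(name):
    c=robot.get_calibration(name); im,d=robot.get_image(name)
    return im,d,c
def K(c): return np.array([[c['fx'],0,c['cx']],[0,c['fy'],c['cy']],[0,0,1.]])
def rays(c,uv):
    uv=np.asarray(uv,float).reshape(-1,1,2)
    n=cv2.undistortPoints(uv,K(c),np.array(c['dist'],float)).reshape(-1,2)
    V=np.array(c['view']);R=V[:3,:3];t=V[:3,3]
    return -R.T@t, np.c_[n,np.ones(len(n))]@R   # origin, dirs (unit depth)
def onplane(c,uv,z):
    o,d=rays(c,uv); return o+d*((z-o[2])/d[:,2])[:,None]
def cloud(c,d):
    v,u=np.mgrid[0:d.shape[0],0:d.shape[1]]
    o,r=rays(c,np.c_[u.ravel(),v.ravel()])
    P=o+r*d.reshape(-1,1); P[d.ravel()==0]=np.nan
    return P.reshape(d.shape+(3,))
E
python3 - <<'E'
from h import *
for n in ['top','side']:
    im,d,c=snap(n); cv2.imwrite(f'pics/{n}0.png',im[:,:,::-1]); np.savez(f'{n}0.npz',im=im,d=d)
    V=np.array(c['view']);print(n,-V[:3,:3].T@V[:3,3],V[2,:3],(d==0).mean(),c['fx'])
print(robot.read_state())
E
```

```text
top [ 2.75355488e-01 -2.02359924e-05  1.57307300e+00] [ 1.78106274e-01  7.29696979e-04 -9.84010987e-01] 0.003924319727891156 455.70280814026006
side [0.25419378 0.77776143 0.83427869] [ 0.25353207 -0.69122025 -0.67670973] 0.0039115646258503405 420.6262476388696
{'clock': 0.1, 'joints': array([-1.26611710e+00,  2.21173359e-01,  1.52750195e+00, -2.95211107e-05,
        1.39472703e+00, -1.26072264e-01]), 'joint_velocities': array([ 0.00143197, -0.00242522, -0.00150099, -0.00227773,  0.00131015,
        0.00025707]), 'tau': array([ 1.60576114e-03, -4.98248363e+01, -3.90544081e+01, -1.44241094e-04,
        5.64270245e-03,  1.32670775e-05]), 'tcp_pos': array([ 0.26081539, -0.56739851,  0.24728968]), 'tcp_rot': array([-3.13979367e+00, -1.98723051e-04,  4.30756509e-01]), 'ft_force': array([ 0.06526244, -0.40271598,  0.32013642]), 'torque': array([0.0334264 , 0.00509262, 0.00325939]), 'grasp_force': 0.0, 'grip_width': 0.0849617097210298}
```

View pics/top0.png

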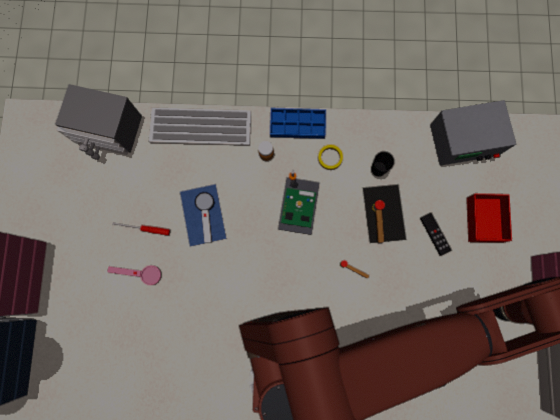

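View pics/side0.png

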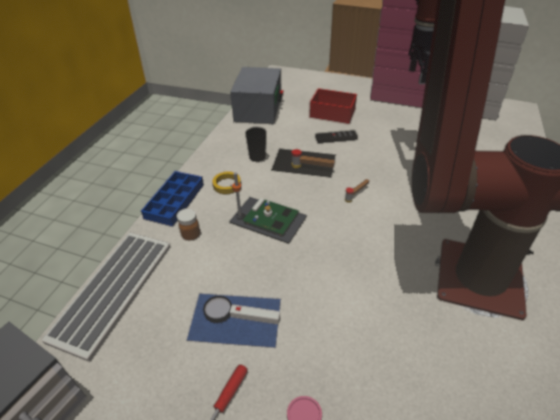

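The top view shows the mallet head at about (380,205) with its handle to (380,240), the loupe lens at (205,201) with its handle to (207,240), the terminal at (299,204) and the collar at (293,175). The side view agrees: mallet at (297,158), loupe at (218,308), board at (268,217) and collar at (237,185).

```bash
python3 - <<'E'
from h import *
c=robot.get_calibration('top'); d=np.load('top0.npz')['d']; P=cloud(c,d)
for n,uv,z in [('head',(380,205),.059),('hend',(380,240),.04),('lens',(205,201),.02),('lhend',(207,240),.027),('term',(299,204),.05),('collar',(293,175),.12)]:
    print(n,onplane(c,[uv],z)[0].round(3),P[uv[1],uv[0]].round(3))
w=robot.get_calibration('wrist');V=np.array(w['view']);s=robot.read_state()
from scipy.spatial.transform import Rotation as R
T=R.from_euler('xyz',s['tcp_rot']).as_matrix()
print('cam in tcp',T.T@(-V[:3,:3].T@V[:3,3]-s['tcp_pos']));print((V[:3,:3]@T).round(3),w)
for y in (-.3,0,.3):
  for yaw in (0,np.pi/2,-np.pi/2): print(y,yaw,robot.solve_ik([.45,y,.35],[np.pi,0,yaw]))
E
```

```text
head [ 0.579 -0.306  0.059] [ 0.579 -0.306  0.059]
hend [ 0.462 -0.31   0.04 ] [ 0.462 -0.31   0.039]
lens [0.582 0.294 0.02 ] [0.584 0.295 0.013]
lhend [0.446 0.277 0.027] [0.446 0.277 0.025]
term [ 0.576 -0.032  0.05 ] [ 0.576 -0.032  0.046]
collar [ 0.658 -0.009  0.12 ] [ 0.655 -0.009  0.132]
cam in tcp [ 0.07689453 -0.00032148 -0.1242486 ]
[[ 0.001  1.    -0.   ]
 [-0.955  0.    -0.295]
 [-0.295  0.001  0.955]] {'fx': 351.7893564124419, 'fy': 351.7893564124419, 'cx': 281.10841247390147, 'cy': 207.54309824699092, 'dist': array([-0.06126306,  0.        ,  0.        ,  0.        ,  0.        ]), 'view': array([[ 0.4181171 , -0.90839197, -0.0014577 , -0.62387937],
       [-0.8677255 , -0.39987276,  0.29521894, -0.03681702],
       [-0.26875741, -0.1221712 , -0.95542852,  0.37846293],
       [ 0.        ,  0.        ,  0.        ,  1.        ]])}
-0.3 0 [-7.33850576e-01 -2.98685239e-02  1.60653912e+00 -4.44089210e-16
  1.56492206e+00  8.36945751e-01]
-0.3 1.5707963267948966 [-0.73385058 -0.02986852  1.60653912  0.          1.56492206 -0.73385058]
-0.3 -1.5707963267948966 [-7.33850576e-01 -2.98685239e-02  1.60653912e+00 -4.44089210e-16
  1.56492206e+00  2.40774208e+00]
0 0 [-1.75567221e-01 -2.59233628e-01  1.81114338e+00 -4.44089210e-16
  1.58968290e+00  1.39522911e+00]
0 1.5707963267948966 [-0.17556722 -0.25923363  1.81114338  0.          1.5896829  -0.17556722]
0 -1.5707963267948966 None
0.3 0 [ 4.42154631e-01 -2.98685239e-02  1.60653912e+00 -4.44089210e-16
  1.56492206e+00  2.01295096e+00]
0.3 1.5707963267948966 [ 4.42154631e-01 -2.98685239e-02  1.60653912e+00 -4.44089210e-16
  1.56492206e+00  4.42154631e-01]
0.3 -1.5707963267948966 None
```

```bash
python3 - <<'E'
from h import *
t=lambda: round(robot.read_state()['clock'],2)
for n,p in [('fix',[.60,-.03,.30]),('mal',[.55,-.308,.25])]:
    robot.goto(p,[np.pi,0,0]); robot.wait(.3)
    im,d,c=snap('wrist'); cv2.imwrite(f'pics/{n}.png',im[:,:,::-1]); np.savez(n+'.npz',im=im,d=d,c=np.array(c,dtype=object)); print(n,t(),robot.read_state()['tcp_pos'])
a=[cv2.imread(f'pics/{n}.png') for n in ('fix','mal')]
cv2.imwrite('pics/both.png',cv2.resize(np.vstack(a),(448,600*1120//1120*1)) if 0 else np.hstack([cv2.resize(x,(400,300)) for x in a]))
E
```

```text
fix 2.73 [ 0.59999089 -0.03034189  0.29993805]
mal 4.18 [ 0.55045318 -0.30721944  0.25024341]
```

View pics/both.png

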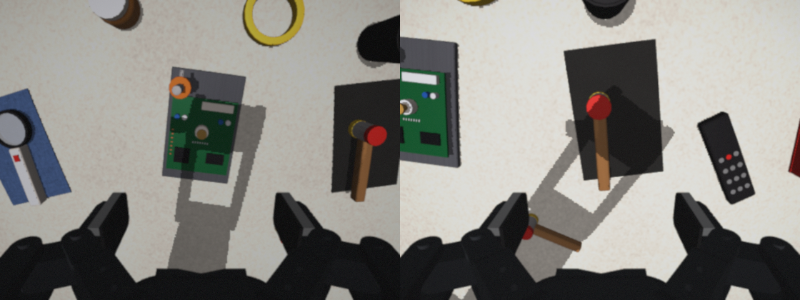

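Scaled to full size, the fixture view has the terminal at about (284,185) and the collar at (252,122). The mallet view has the head at (279,147) and the handle end at (286,265). Next I segment them.

```bash
python3 - <<'E'
from h import *
def load(n):
    f=np.load(n+'.npz',allow_pickle=True); c=f['c'].item(); return f['im'],f['d'],c,cloud(c,f['d']),cv2.cvtColor(f['im'],cv2.COLOR_RGB2HSV)
im,d,c,P,H=load('fix')
w=(slice(150,220),slice(250,320))
Z=P[...,2]; m=np.zeros(Z.shape,bool); m[w]=(abs(Z[w]-.05)<.005)
v,u=np.nonzero(m); (cx,cy),r=cv2.minEnclosingCircle(np.c_[u,v].astype(np.float32))
print('term n',m.sum(),'z',np.median(Z[m]),'ctr',onplane(c,[[cx,cy]],.05)[0],'mean',onplane(c,[[u.mean(),v.mean()]],.05)[0],'r',r*.37/352,'hsv',np.median(H[m],0))
o=(abs(H[...,0].astype(int)-11)<6)&(H[...,1]>180)&(H[...,2]>110); o[:95]=0;o[160:]=0;o[:,:200]=0;o[:,300:]=0
v,u=np.nonzero(o); z=Z[o]
print('collar n',o.sum(),'z pct',np.nanpercentile(z,[2,10,25,50,75,90,98]))
top=o&(Z>np.nanpercentile(z,90)-.002); print('coltop',P[top].mean(0),np.ptp(P[top],axis=0))
b=np.zeros(Z.shape,bool); b[90:270,210:360]=(Z[90:270,210:360]>.019)&(Z[90:270,210:360]<.03); 
green=(abs(H[...,0].astype(int)-68)<20)&(H[...,1]>100)&b
v,u=np.nonzero(green); q=onplane(c,np.c_[u,v],.024)[:,:2]; print('board',cv2.minAreaRect(q.astype(np.float32)*1000))
im,d,c,P,H=load('mal'); Z=P[...,2]
red=((H[...,0]<6)|(H[...,0]>174))&(H[...,1]>150)&(abs(Z-.059)<.006); red[200:]=0; red[:,:230]=0; red[:,330:]=0
v,u=np.nonzero(red);(cx,cy),r=cv2.minEnclosingCircle(np.c_[u,v].astype(np.float32));print('head',red.sum(),np.median(Z[red]),onplane(c,[[cx,cy]],.059)[0],onplane(c,[[u.mean(),v.mean()]],.059)[0],r*.315/352)
hd=np.zeros(Z.shape,bool); s=(slice(172,275),slice(250,320)); hd[s]=(abs(Z[s]-.041)<.004)
v,u=np.nonzero(hd); q=onplane(c,np.c_[u,v],.041)[:,:2]; print('handle',hd.sum(),np.median(Z[hd]),cv2.minAreaRect(q.astype(np.float32)*1000),q.mean(0),cv2.fitLine(q.astype(np.float32),cv2.DIST_L2,0,.01,.01).ravel(), q.min(0),q.max(0))
mat=(H[...,2]<60)&(abs(Z-.003)<.004); mat[:50]=0; mat[260:]=0; mat[:,:220]=0;mat[:,:][:,375:]=0
v,u=np.nonzero(mat); q=onplane(c,np.c_[u,v],.003)[:,:2]; print('mat',cv2.minAreaRect(q.astype(np.float32)*1000))
E
```

```text
term n 156 z 0.04733713458092173 ctr [ 0.58347624 -0.03101625  0.05      ] mean [ 0.58348074 -0.03113881  0.05      ] r 0.007411250363696705 hsv [ 18. 147.  85.]
collar n 436 z pct [0.1269595  0.1275579  0.12803035 0.12846246 0.12890016 0.12946503
 0.12988979]
coltop [ 0.65964123 -0.00744372  0.12859092] [0.02347549 0.02404266 0.00315535]
board ((572.9400634765625, -29.47439193725586), (103.99251556396484, 124.61990356445312), 82.55340576171875)
head 954 0.057540642969566125 [ 0.58398963 -0.30386872  0.059     ] [ 0.58373229 -0.30363324  0.059     ] 0.015817535682158036
handle 1631 0.039451477654478984 ((510.1003112792969, -308.6248779296875), (101.01942443847656, 17.732213973999023), 3.751163959503174) [ 0.51227588 -0.30846634] [ 0.9978372   0.06573402  0.5122759  -0.30846635] [ 0.46006919 -0.31998392] [ 0.56002373 -0.29745019]
mat ((564.4552612304688, -329.77850341796875), (196.52342224121094, 127.38265991210938), 7.266993522644043)
```

```bash
cat >> h.py <<'E'
head=np.array([.5839,-.3038]); term=np.array([.5835,-.0311]); ym=.0658; dm=np.array([np.cos(ym),np.sin(ym)])
mgrip=head-.04*dm
def st(l=''):
    s=robot.read_state(); print(l,round(s['clock'],2),s['tcp_pos'].round(4),s['ft_force'].round(2),round(s['grip_width'],4),round(s['grasp_force'],1))
E
python3 - <<'E'
from h import *
o=[np.pi,0,ym]
robot.goto([*mgrip,.12],o); robot.move_straight([*mgrip,.029],velocity=.12); st('at')
robot.gripper_to(.0); st('grip')
robot.move_straight([*mgrip,.13],velocity=.12); st('lift')
robot.goto([*(term-.04*dm),.13],o); robot.wait(.3); st('over')
im,d,c=snap('wrist'); cv2.imwrite('pics/over.png',im[:,:,::-1]); P=cloud(c,d);Z=P[...,2]
H=cv2.cvtColor(im,cv2.COLOR_RGB2HSV)
red=((H[...,0]<6)|(H[...,0]>174))&(H[...,1]>150)&(Z>.12)
v,u=np.nonzero(red);print(red.sum(),np.median(Z[red]),P[red].mean(0),np.ptp(P[red],axis=0))
A=np.c_[P[red][:,:2]-P[red][:,:2].mean(0),np.ones(red.sum())];print('slope',np.linalg.lstsq(A,Z[red],rcond=None)[0])
E
```

```text
at 5.67 [ 0.5447 -0.3069  0.03  ] [0.07 0.43 0.44] 0.0854 0.0
grip 6.3 [ 0.5441 -0.3065  0.0293] [-1.42  0.08  1.86] 0.0169 60.1
lift 7.29 [ 0.5433 -0.3059  0.1288] [-0.47 -0.25 -3.04] 0.0172 59.5
over 8.65 [ 0.5437 -0.0348  0.13  ] [-0.6   0.5  -3.22] 0.017 59.5
8713 0.15810422578553684 [ 0.58427816 -0.03139527  0.15792136] [0.04383538 0.03097958 0.02790507]
slope [-0.03915615 -0.00666193  0.15792136]
```

View pics/over.png

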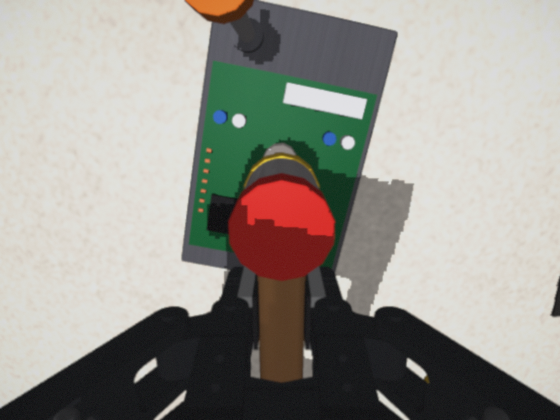

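The head is held level, with its red top at about (282,229). It is centred over the terminal, and the white socket shows just ahead at (280,150). I strike now.

```bash
python3 - <<'E'
from h import *
p=term-.04*dm; o=[np.pi,0,ym]
robot.move_straight([*p,.082],velocity=.1)
hit=robot.move_straight([*p,.060],velocity=.03,stop_force=20); st(f'hit {hit}')
robot.wait(.3); st('hold')
E
```

```text
hit True 9.93 [ 0.544  -0.034   0.0654] [-1.73  0.17  4.33] 0.0173 61.0
hold 10.22 [ 0.544  -0.034   0.0654] [-2.25 -0.46  6.34] 0.017 61.0
```

```bash
python3 - <<'E'
from h import *
p=term-.04*dm; o=[np.pi,0,ym]
robot.move_straight([*p,.062],velocity=.02,stop_force=20); robot.wait(.3); st('push2')
robot.move_straight([*p,.13],velocity=.12)
robot.goto([p[0]-.03,p[1]-.10,.25],o); robot.wait(.2); st()
im,d,c=snap('wrist'); cv2.imwrite('pics/chk.png',im[:,:,::-1]); P=cloud(c,d)
V=np.array(c['view']);
def px(X): return cv2.projectPoints(np.array([X],float),cv2.Rodrigues(V[:3,:3])[0],V[:3,3],K(c),np.array(c['dist']))[0].ravel()
u,v=px([*term,.04]).astype(int); print(u,v)
W=P[v-20:v+20,u-20:u+20].reshape(-1,3); r=np.hypot(*(W[:,:2]-term).T); print('term z',np.median(W[r<.006],0),'ring',np.median(W[(r>.009)&(r<.0105)],0))
cv2.imwrite('pics/chkc.png',cv2.resize(im[max(v-60,0):v+60,max(u-80,0):u+80,::-1],None,fx=3,fy=3))
E
```

```text
push2 10.73 [ 0.5438 -0.0341  0.0647] [-3.3  -0.31  7.17] 0.0169 61.7
 12.32 [ 0.5129 -0.1323  0.2476] [ 0.35 -0.07 -2.65] 0.0171 60.3
176 98
term z [ 0.58331121 -0.03120309  0.03855231] ring [ 0.58449321 -0.03777338  0.03357808]
```

View pics/chk.png

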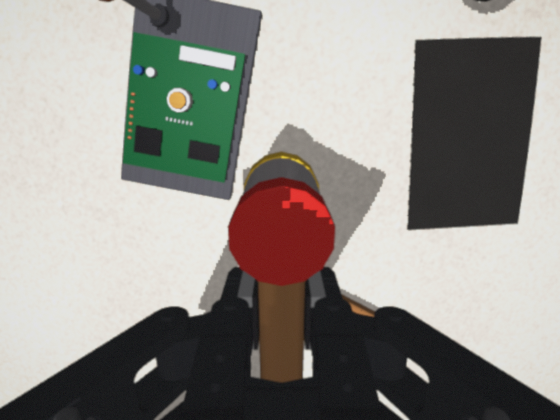

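The brass head at (178,99) is flush in the socket, and its depth of about 0.0386 plus the 2 mm bias puts it home. Next I return the mallet and look at the loupe.

```bash
python3 - <<'E'
from h import *
o=[np.pi,0,ym]
robot.goto([*mgrip,.13],o); robot.move_straight([*mgrip,.045],velocity=.12)
print(robot.move_straight([*mgrip,.027],velocity=.03,stop_force=4)); st('down')
robot.gripper_to(.085); robot.wait(.5); st('rel')
robot.move_straight([*mgrip,.15],velocity=.15)
robot.wait(.1); im,d,c=snap('wrist'); P=cloud(c,d);Z=P[...,2];H=cv2.cvtColor(im,cv2.COLOR_RGB2HSV)
red=((H[...,0]<6)|(H[...,0]>174))&(H[...,1]>150)&(abs(Z-.058)<.006); print('mallet head',red.sum(),P[red].mean(0))
robot.move_straight([*mgrip,.30],velocity=.3)
robot.goto([.53,.28,.26],[np.pi,0,0]); robot.wait(.3); st()
im,d,c=snap('wrist'); cv2.imwrite('pics/loupe.png',im[:,:,::-1]); np.savez('loupe.npz',im=im,d=d,c=np.array(c,dtype=object))
E
```

```text
True
down 14.64 [ 0.5436 -0.3063  0.0281] [-0.72 -0.42  4.21] 0.0167 61.3
rel 15.81 [ 0.5426 -0.3056  0.0268] [ 0.43  0.2  -0.27] 0.0849 0.0
mallet head 2034 [ 0.58378441 -0.30298712  0.05755739]
 19.99 [0.5303 0.2795 0.26  ] [-0.05  0.02  0.06] 0.0849 0.0
```

View pics/loupe.png

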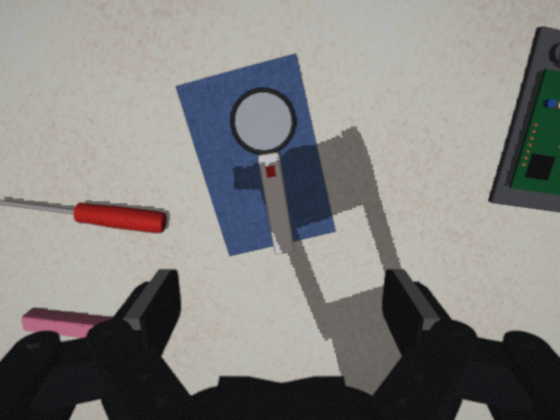

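The loupe view shows the lens at about (263,121), radius 32 px, and the handle from (269,157) to (283,250).

```bash
python3 - <<'E'
from h import *
f=np.load('loupe.npz',allow_pickle=True);im,d,c=f['im'],f['d'],f['c'].item();P=cloud(c,d);Z=P[...,2]
H=cv2.cvtColor(im,cv2.COLOR_RGB2HSV)
m=np.zeros(Z.shape,bool);s=(slice(80,152),slice(222,305));m[s]=(H[s][...,1]<110)|(H[s][...,2]<45)
m=cv2.morphologyEx(m.astype(np.uint8),cv2.MORPH_OPEN,np.ones((5,5)))
cn=max(cv2.findContours(m,cv2.RETR_EXTERNAL,cv2.CHAIN_APPROX_NONE)[0],key=cv2.contourArea)
q=onplane(c,cn.reshape(-1,2).astype(float),.02)[:,:2]
(cx,cy),r=cv2.minEnclosingCircle((q*1000).astype(np.float32));el=cv2.fitEllipse((q*1000).astype(np.float32));print('lens',cx,cy,r,el)
h=np.zeros(Z.shape,bool);s=(slice(160,256),slice(250,300));h[s]=(Z[s]>.019)&(Z[s]<.034)
v,u=np.nonzero(h);q=onplane(c,np.c_[u,v],.027)[:,:2]
print(h.sum(),np.median(Z[h]),cv2.minAreaRect((q*1000).astype(np.float32)),cv2.fitLine(q.astype(np.float32),cv2.DIST_L2,0,.01,.01).ravel(),'ends',q[:,0].min(),q[:,0].max())
E
```

```text
lens 585.0762939453125 298.91156005859375 33.831607818603516 ((585.8751220703125, 299.0299987792969), (64.4599380493164, 66.74591827392578), 1.2910183668136597)
1931 0.025496092827735573 ((496.3662109375, 284.5971374511719), (106.31993103027344, 21.833534240722656), 8.859210968017578) [0.9875828  0.1570995  0.49811    0.28490096] ends 0.4437337758768263 0.5473172499234414
```

```bash
cat >> h.py <<'E'
lens=np.array([.5855,.2990]); yl=.158; dl=np.array([np.cos(yl),np.sin(yl)]); lgrip=lens-.072*dl
E
python3 - <<'E'
from h import *
o=[np.pi,0,yl]
robot.goto([*lgrip,.11],o); robot.move_straight([*lgrip,.04],velocity=.12)
print(robot.move_straight([*lgrip,.0225],velocity=.04,stop_force=6)); st('at')
robot.gripper_to(0); robot.wait(.2); st('grip')
robot.move_straight([*lgrip,.22],velocity=.12); st('lift')
g=term-.072*dl
robot.move_straight([*g,.22],velocity=.15); robot.wait(.4); st('over')
im,d,c=snap('wrist'); cv2.imwrite('pics/lover.png',im[:,:,::-1]); np.savez('lover.npz',im=im,d=d,c=np.array(c,dtype=object))
E
```

```text
False
at 22.01 [0.5142 0.2876 0.0222] [-0.98 -0.5  -0.76] 0.0848 0.0
grip 22.81 [0.5147 0.2878 0.0229] [-0.11  0.21  3.13] 0.0211 59.1
lift 24.61 [0.514  0.2875 0.219 ] [-0.38  0.67 -2.33] 0.0211 58.7
over 27.36 [ 0.5124 -0.0423  0.22  ] [-0.18  0.16 -1.54] 0.0208 58.7
```

View pics/lover.png

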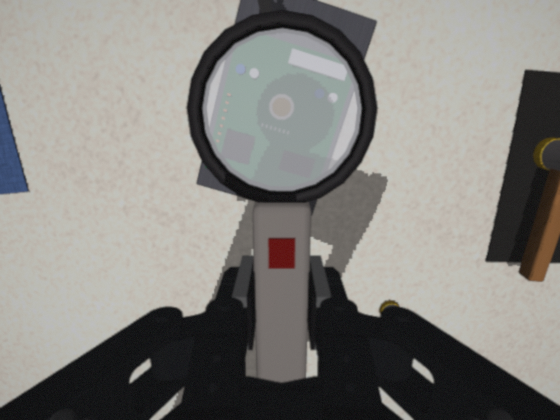

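The loupe is held with its lens at (282,106) and the terminal visible through it at (281,106). I check tilt and centre from the rim, then lower it.

```bash
cat > rim.py <<'E'
from h import *
def rim(im,d,c,ztop):
    P=cloud(c,d);m=(im.max(2)<70)&(abs(P[...,2]-ztop)<.015); m[205:]=0; m[:,:150]=0;m[:,410:]=0
    m=cv2.morphologyEx(m.astype(np.uint8),cv2.MORPH_CLOSE,np.ones((3,3)))
    cn=max(cv2.findContours(m,cv2.RETR_EXTERNAL,cv2.CHAIN_APPROX_NONE)[0],key=cv2.contourArea)
    q=onplane(c,cn.reshape(-1,2).astype(float),ztop)[:,:2]; (x,y),r=cv2.minEnclosingCircle((q*1000).astype(np.float32))
    Q=P[cv2.erode(m,np.ones((3,3)))>0]; Q=Q[Q[:,2]>np.median(Q[:,2])-.004]
    A=np.c_[Q[:,:2]-[x/1000,y/1000],np.ones(len(Q))]; s=np.linalg.lstsq(A,Q[:,2],rcond=None)[0]
    print('rim ctr',x,y,'r',r,'slope,z',s.round(4),'n',len(Q))
    o=(im[...,0]>150)&(im[...,2]<70)&(im[...,1]<150)&(P[...,2]>.1)
    if o.any(): print('orange',o.sum(),np.percentile(P[o][:,2],[5,50,95]))
    return x/1000,y/1000,s
E
python3 - <<'E'
from rim import *
f=np.load('lover.npz',allow_pickle=True); rim(f['im'],f['d'],f['c'].item(),.2195)
g=term-.072*dl
robot.move_straight([*g,.131],velocity=.1); robot.wait(.5); st('low')
im,d,c=snap('wrist'); cv2.imwrite('pics/low.png',im[:,:,::-1]); rim(im,d,c,.1305)
im,d,c=snap('side'); cv2.imwrite('pics/side1.png',im[:,:,::-1]); P=cloud(c,d)
H=cv2.cvtColor(im,cv2.COLOR_RGB2HSV);o=(abs(H[...,0].astype(int)-9)<8)&(H[...,1]>150)&(np.hypot(P[...,0]-.66,P[...,1]+.007)<.03)&(P[...,2]>.08)
print('collar side',o.sum(),np.percentile(P[o],[2,50,98],axis=0).round(4))
v,u=np.nonzero(o);b=(u.min(),v.min(),u.max(),v.max());print(b)
cv2.imwrite('pics/sidec.png',cv2.resize(im[b[1]-70:b[3]+70,b[0]-90:b[2]+90,::-1],None,fx=3.5,fy=3.5))
E
```

```text
rim ctr 582.9247436523438 -30.885934829711914 r 33.38524627685547 slope,z [0. 0. 0.] n 0
low 28.95 [ 0.5124 -0.0424  0.1311] [ 0.05  0.4  -0.76] 0.0208 58.7
rim ctr 582.881591796875 -30.83167266845703 r 33.4246826171875 slope,z [0. 0. 0.] n 0
collar side 34 [[ 0.6459 -0.0122  0.1239]
 [ 0.6543  0.0022  0.1303]
 [ 0.665   0.0067  0.1332]]
(np.int64(232), np.int64(183), np.int64(239), np.int64(189))
```

View pics/sidec.png

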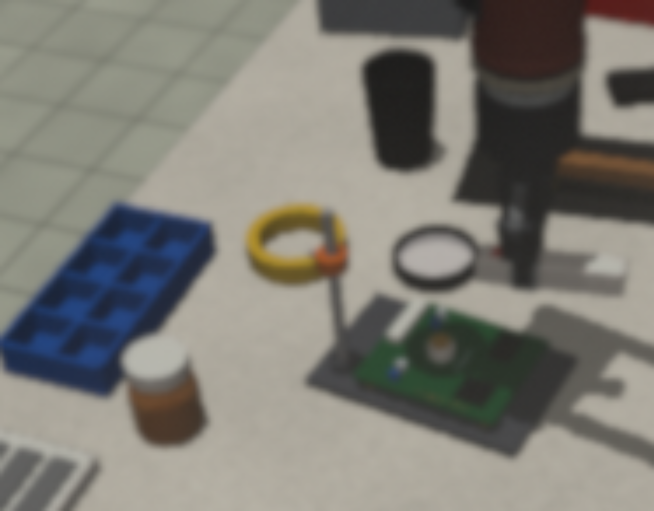

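The side view shows the loupe level over the board and clear of the post, at about the collar's height. I check the relative height with side-camera rays and finish the tilt fit.

```bash
sed -i 's/np.median(Q\[:,2\])/np.nanmedian(Q[:,2])/' rim.py; python3 - <<'E'
from rim import *
im=cv2.imread('pics/low.png')[:,:,::-1]
_,d,c=snap('wrist'); rim(im,d,c,.1305)
cs=robot.get_calibration('side'); s=cv2.imread('pics/side1.png')[:,:,::-1]; _,ds,_=snap('side'); P=cloud(cs,ds)
def zat(uv,xy):
    o,r=rays(cs,[uv]); r=r[0]; t=np.dot(np.array(xy)-o[:2],r[:2])/np.dot(r[:2],r[:2]); X=o+t*r; return X
H=cv2.cvtColor(np.ascontiguousarray(s),cv2.COLOR_RGB2HSV).astype(int)
w=(slice(178,196),slice(226,246))
sat=s.astype(int); k=(sat[...,0]-sat[...,1]>45)&(H[...,0]<17); m=np.zeros(k.shape,bool); m[w]=k[w]
v,u=np.nonzero(m); print('collar px',m.sum(),u.min(),u.max(),v.min(),v.max(),'->',zat([(u.min()+u.max())/2,(v.min()+v.max())/2],[.6597,-.0074]),zat([u.mean(),v.mean()],[.6597,-.0074]))
# rim: dark pixels left of handle, at lens depth
k=(s.max(2)<75)&(np.hypot(P[...,0]-.583,P[...,1]+.031)<.045)&(abs(P[...,2]-.125)<.02)
v,u=np.nonzero(k); print('rim px',k.sum(),u.min(),u.max(),v.min(),v.max(),'->',zat([(u.min()+u.max())/2,(v.min()+v.max())/2],[.5835,-.0311]))
E
```

```text
rim ctr 582.8418579101562 -30.822582244873047 r 33.39987564086914 slope,z [-0.0005 -0.0009  0.1285] n 6923
collar px 33 232 240 183 188 -> [ 0.65835755 -0.00809042  0.12610255] [ 0.65819002 -0.00817618  0.12445845]
rim px 68 255 277 178 195 -> [ 0.58157047 -0.0318802   0.1234408 ]
```

```bash
python3 - <<'E'
from h import *
robot.wait(.3); st(); print(robot.sign_off())
E
```

```text
29.45 [ 0.5124 -0.0424  0.131 ] [ 0.01  0.46 -1.11] 0.0207 58.7
the job is handed in; nothing more can be done
None
```

I handed the job in at 29.5 s: the terminal is driven home, the mallet is back on its mat and released, and the loupe is held level over the terminal, its lens within about 1 mm of centre and 3 mm of the collar's height; the sign-off returned no verdict.

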